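# Lay out a stripped fish feeder drive for reassembly

### The job

Lay the stripped feeder drive out on the three cork pads, one part standing upright in the centre of each: the black motor shroud on the middle pad, the blue rotor vane on the pad to its left and the steel spring on the pad to its right (left and right as seen from the robot's base looking out over the bench). Then keep each copper bushing with the part it fits: set the wider bushing flat and centred on top of the shroud, and the narrower one flat and centred on top of the vane's hub. Leave the spanner and the oil tin where they are.

Things in the scene. Friction and masses are not known exactly. Their poses are not given: they have to be found in the camera images.
- shroud: Loose black plastic motor shroud standing upright: a plain round cap 60 mm in diameter and 48 mm high, its flat top 52 mm across (a small chamfer from 44 mm up), with two low screw ears at the foot (80 mm across both along its x axis, 18 mm wide, only 6 mm high). About 0.12 kg. Origin: centre of its underside, z up the axis.
- vane: Loose blue plastic rotor vane standing on its base disc: disc 76 mm in diameter and 3 mm thick, six radial paddles 26 mm high reaching to the disc's edge, and a central round hub 34 mm in diameter rising to 52 mm, so the hub's upper 26 mm stand free above the paddles; hub top flat (dark dot: its bore, look only). About 0.09 kg. Origin: centre of its underside, z up the hub.
- spring: Loose steel dispenser spring standing on end: open coil 30 mm in outer diameter, 48 mm high, flat ends, stiff (does not give when gripped). About 0.05 kg. Origin: centre of its underside, z up the coil's axis.
- bushing_wide: Loose wider copper bushing: plain ring standing with its bore upright, 40 mm outer diameter, 26 mm bore, 22 mm high. About 0.125 kg. Origin: centre of its underside, on the axis, z up.
- bushing_narrow: Loose narrower copper bushing: plain ring standing with its bore upright, 26 mm outer diameter, 14 mm bore, 18 mm high. About 0.055 kg. Origin: centre of its underside, on the axis, z up.
- pad_a: One of three identical square cork pads, 90 x 90 x 4 mm thick, fixed flat on the bench (top face 4 mm above the bench). The three form a rough row across the bench from the robot's left (+y) to its right (-y), neighbours at least 125 mm apart in y, each up to 80 mm nearer or farther and turned up to 0.25 rad; the letter says nothing of which stands left, middle or right. Origin: centre of its underside, z up.
- pad_b: One of three identical square cork pads, 90 x 90 x 4 mm thick, fixed flat on the bench (top face 4 mm above the bench). The three form a rough row across the bench from the robot's left (+y) to its right (-y), neighbours at least 125 mm apart in y, each up to 80 mm nearer or farther and turned up to 0.25 rad; the letter says nothing of which stands left, middle or right. Origin: centre of its underside, z up.
- pad_c: One of three identical square cork pads, 90 x 90 x 4 mm thick, fixed flat on the bench (top face 4 mm above the bench). The three form a rough row across the bench from the robot's left (+y) to its right (-y), neighbours at least 125 mm apart in y, each up to 80 mm nearer or farther and turned up to 0.25 rad; the letter says nothing of which stands left, middle or right. Origin: centre of its underside, z up.
- spanner: Bystander, loose: steel spanner about 160 mm long lying on the bench to the right of the pads, along its x axis. Not to be moved. Origin: underside, middle of its length.
- oil_tin: Bystander, loose: closed grey oil tin, 60 mm in diameter, 100 mm high, standing on the bench to the left of the pads. Not to be moved. Origin: centre of its underside, z up.
There are look-alikes about, which are no part of the job. What is shaped like the bushing_wide but purple is not meant.

How it is judged:
By the outcome, as a careful person would: the job done as asked, in the order asked, and still so for the second after the job is handed in, with the robot touching nothing.
It also fails if it takes over 118 s, if anything falls off the work surface, if the arm or the gripper's body presses on something with over 40 N, if the wrist force passes 120 N, or if a joint passes its speed limit or range.

### The arm

A 6-joint arm with a two-finger parallel gripper is mounted at the origin on the work surface. World frame = base frame: x ahead of the robot, y to its left, z up, the work surface at z = 0. Lengths are in mm, angles in rad, forces in N, time in s.
With the tool pointing down it reaches from about 300 to 775 mm from the base axis. Payload 14.6 kg.
Tool frame: the origin (TCP) lies at the very end of the fingers, on their centre line; the grasp point (between the pads) lies 19 mm behind it; z points along the fingers, y is the line along which they close (so a half turn about z gives the same grasp; the last joint's range is limited). The gripper opens to 94 mm and grips with 3 to 60 N. Pads are 16 mm wide; open, the fingers measure 119 mm over their backs; the gripper's body (75 mm by 177 mm) begins 78 mm behind the grasp point.
Start: joints at [-1.24, 0.3, 1.521, -0, 1.321, -0.067], TCP at [213.057, -507.046, 205.446] pointing down, gripper open.
Joint ranges: [-3.03, 3.03], [-0.79, 2.21], [0.23, 2.52], [-1.04, 4.18], [0, 3.07], [-2.55, 2.55]. Speed limits (rad/s): [2.22, 2.22, 2.57, 3.14, 3.14, 3.14].

### API

Orientations are given as [roll, pitch, yaw] about the fixed x, y, z axes, in that order (R = Rz(yaw) Ry(pitch) Rx(roll)).
In Python, from cell import env gives the robot as it stands.
- The arm moves only by the tool play_rows, never from a script. Its argument "plan" is a list of rows, each a list of 7 numbers: the shift along the world's x, y, z in units of 0.025 m (1.0 is 0.025 m), then the turn, a rotation vector about the world's x, y, z in units of 180 degrees (1.0 is 180 degrees), then the finger opening in mm, from 0 to 94. A call has 1 to 10 rows; each row shifts and turns the commanded pose from where the row before left it; what a row does not reach is not made up. A row lasts 1/10 s, in which the tool goes at most 50 mm and 8.59 degrees, less where a joint would pass 70% of its speed; a pose out of reach is approached as far as the arm can. A call with a number of a shift or a turn outside -1 to 1 is refused whole. A call with a gripper value outside its range is refused whole. The fingers move at their own pace and stop on an object; "squeeze" is the grip in N (left out, the last holds). Time passes only in rows, so rows that do not move let the fingers close. It gives the time, the measured TCP pose, the force, the opening and the grip force at its end, in the units of the state.
- env.state(): the state, without advancing time (a new reading comes with each control period).
- env.get_image(name): name is "side" or "top" or "wrist"; returns a dict with "pixels" (420x560x3 uint8, red, green, blue), "camera_matrix" (3x3 intrinsics, pixels), "R" (3x3) and "t" (3): a world point X has camera coordinates R X + t; the wrist camera has in their place "hand_eye" (4x4, takes a point from camera to tool coordinates, whose origin is the TCP and whose axes are the flange's). Camera axes: x right, y down, z forward; pixel columns grow to the right and rows downward; lengths in mm; the calibration is good to about 2 mm. A picture is of the moment at which its call begins: read the wrist's pose just before it. There is no depth.
- env.job_done(): hands the job in; it is judged then, once.
The state is a dict: "clock": time; "joint_pos": joint angles; "dq": joint speeds; "tau": joint torques, N m; "tcp_pos": TCP position; "tcp_rot": TCP orientation; "contact_force": force on the tool from outside, world axes, zero at the start; "moment": the same for the moment, N m; "gripper_width": opening from 0.0 (shut) to 1.0 (fully open); "finger_force": force on a finger pad.
Only numpy, scipy, OpenCV 4.12 (cv2) and the standard library are available. Lean on these libraries where they do the work, as an engineer would, in place of code of your own. Each camera call takes 0.05 s, during which the arm holds its last target. There are 200 camera calls.

## Working session

There is one attempt and no reset: what is moved stays moved. The work goes in short steps, Python scripts to look and compute and a tool call to move; the robot and the scene stay as the last step left them, time stands still between calls to the robot, and variables do not carry over. Pictures are saved under pics/ and viewed, at most 16 in all, crops included, and the job is handed in when it is done.

Besides the shell and the picture viewer there is one more tool, called as name(argument=value, ...), one argument or row to a line, values as JSON. play_rows: Moves the arm, as the interface text tells. Shifts and turns lie within -1 to 1; 1 stands for 0.025 m of shift or 180 degrees of turn. Its arguments: {"type":"object","properties":{"plan":{"type":"array","items":{"type":"array","items":{"type":"number"}}},"squeeze":{"type":"number"}},"required":["plan"]}

```bash
mkdir -p pics; ls
python3 - <<'E'
from cell import env
import cv2
s=env.state();print(s)
for n in("top","side"):
    d=env.get_image(n);cv2.imwrite(f"pics/{n}0.png",d["pixels"][...,::-1]);print(n,d["camera_matrix"],d["R"],d["t"])
E
```

```text
pics
{'clock': 0.0, 'joint_pos': array([-1.23962474e+00,  3.00463180e-01,  1.52155949e+00,  5.01544596e-06,
        1.32071189e+00, -6.65828517e-02]), 'dq': array([ 1.96180835e-03,  1.01931614e-03,  3.34865196e-04,  1.55865228e-03,
       -1.35899197e-05,  2.55199994e-04]), 'tau': array([-6.75796782e-04, -5.31808412e+01, -3.52740920e+01,  7.08032283e-02,
        2.43821600e-02, -1.43544225e-04]), 'tcp_pos': array([ 212.96541425, -506.81653781,  204.89981262]), 'tcp_rot': array([-3.14045360e+00, -8.08225729e-05,  3.97753151e-01]), 'contact_force': array([-0.38056732,  0.62538535,  0.27295113]), 'moment': array([ 0.00335995, -0.02332154,  0.01811011]), 'finger_force': 0.0, 'gripper_width': 0.9999859877978181}
top [[452.20464209   0.         280.56429655]
 [  0.         452.20464209 210.51918295]
 [  0.           0.           1.        ]] [[-0.01601169 -0.99982086 -0.01009341]
 [-0.98179921  0.0176321  -0.18910161]
 [ 0.18924571  0.00688187 -0.98190565]] [-4.38160757e-01  5.42074423e+02  1.07075866e+03]
side [[446.21509766   0.         285.52909716]
 [  0.         446.21509766 210.05898419]
 [  0.           0.           1.        ]] [[-0.84729644 -0.53083033 -0.01754731]
 [-0.25635022  0.43766759 -0.8618188 ]
 [ 0.46515945 -0.72571774 -0.50691266]] [450.20165065 181.10094233 703.48258178]
```

View pics/top0.png

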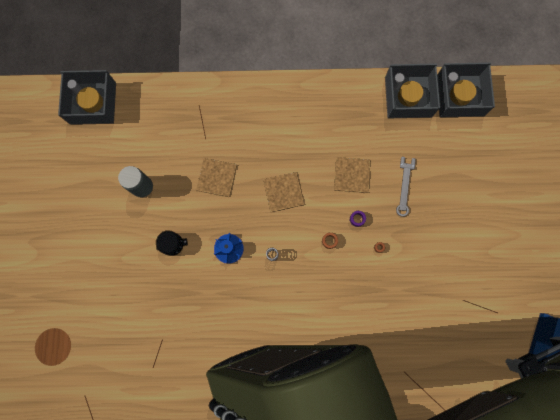

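View pics/side0.png

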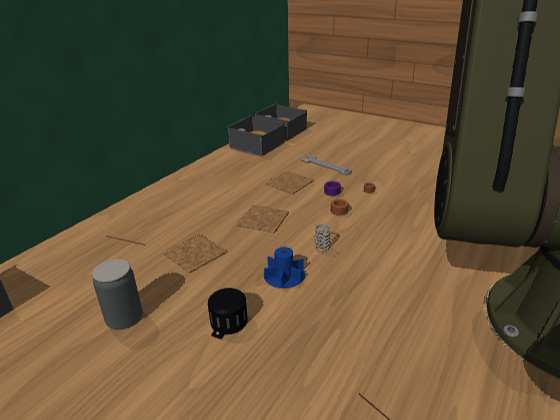

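The top picture shows the pads at (217,177), (284,192) and (352,174). The parts in view are:
- shroud (170,243)
- vane (229,249)
- spring (272,254)
- wide bushing (330,241)
- narrow bushing (379,248)
- purple decoy (358,218)
- tin (137,182) and spanner (405,187)

The side picture agrees.

```bash
cat > h.py <<'E'
import numpy as np, cv2
from scipy.spatial.transform import Rotation as Ro
from cell import env
def cam(name):
    s=env.state(); d=env.get_image(name)
    if name=="wrist":
        T=np.eye(4);T[:3,:3]=Ro.from_euler("xyz",s["tcp_rot"]).as_matrix();T[:3,3]=s["tcp_pos"]
        W=T@d["hand_eye"];d["R"]=W[:3,:3].T;d["t"]=-d["R"]@W[:3,3]
    return d
def back(d,uv,z):
    v=d["R"].T@np.linalg.solve(d["camera_matrix"],[*uv,1.]);c=-d["R"].T@d["t"]
    return (c+v*(z-c[2])/v[2])[:2]
def proj(d,X):
    p=np.asarray(X,float)@d["R"].T+d["t"];q=p@d["camera_matrix"].T
    return q[:,:2]/q[:,2:]
def ring(x,y,z,r,n=60):
    a=np.linspace(0,2*np.pi,n);return np.c_[x+r*np.cos(a),y+r*np.sin(a),0*a+z]
E
python3 - <<'E'
from h import *
d=cam("top");s=cam("side")
im=d["pixels"]
P=dict(shroud=(170,241,48),vane=(229,240,52),spring=(272,254,48),wide=(330,239,22),narrow=(379,247,18),purple=(358,217,22),padL=(217,177,4),padM=(284,192,4),padR=(352,174,4),tin=(131,174,100))
for k,(u,v,z) in P.items():
    b=back(d,(u,v),z);print(k,b.round(),"side px",proj(s,[[*b,z]]).round())
print(s["pixels"].shape)
cv2.imwrite("pics/crop.png",cv2.resize(im[150:270,140:400,::-1],None,fx=3,fy=3,interpolation=cv2.INTER_CUBIC))
hsv=cv2.cvtColor(im,cv2.COLOR_RGB2HSV)
print(hsv[177,217],hsv[192,284],hsv[174,352],hsv[210,320])
E
```

```text
shroud [471. 264.] side px [[229. 295.]]
vane [471. 118.] side px [[279. 247.]]
spring [435.  13.] side px [[323. 227.]]
wide [ 473. -133.] side px [[339. 203.]]
narrow [ 451. -255.] side px [[369. 185.]]
purple [ 527. -206.] side px [[332. 184.]]
padL [644. 156.] side px [[196. 251.]]
padM [600. -19.] side px [[264. 217.]]
padR [ 645. -198.] side px [[289. 181.]]
tin [629. 350.] side px [[111. 266.]]
(420, 560, 3)
[ 16 134 150] [ 15 131 148] [ 16 136 154] [ 16 127 157]
```

View pics/crop.png

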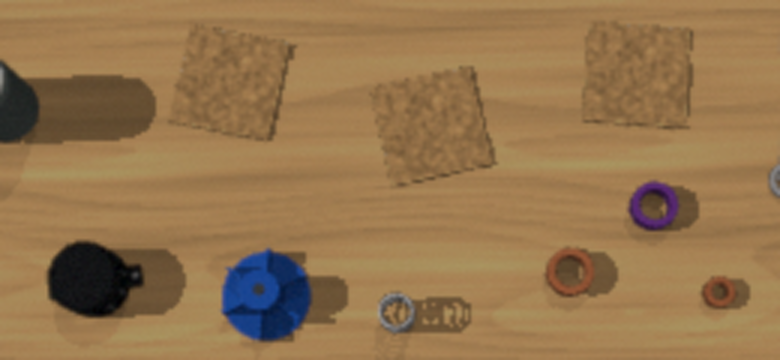

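Positions are consistent between the two cameras. I'll move over the row, with a look midway.

play_rows(
  plan=[
    [0.54, 0.94, 0, 0, 0, 0, 94],
    [0.54, 0.94, 0, 0, 0, 0, 94],
    [0.54, 0.94, 0, 0, 0, 0, 94],
    [0.54, 0.94, 0, 0, 0, 0, 94],
    [0.54, 0.94, 0, 0, 0, 0, 94],
    [0.54, 0.94, 0, 0, 0, 0, 94],
    [0.54, 0.94, 0, 0, 0, 0, 94],
    [0.54, 0.94, 0, 0, 0, 0, 94],
    [0.54, 0.94, 0, 0, 0, 0, 94],
    [0.54, 0.94, 0, 0, 0, 0, 94],
  ],
  squeeze=20,
)

```text
clock: 1.2
tcp_pos: [348.4, -271.0, 205.4]
tcp_rot: [3.142, -0.0, 0.398]
contact_force: [0.1, -0.5, 0.1]
gripper_width: 1.0
finger_force: 0.0
```

play_rows(
  plan=[
    [0.7, 0.94, 0.5, 0, 0, 0, 94],
    [0.7, 0.94, 0.5, 0, 0, 0, 94],
    [0.7, 0.94, 0.5, 0, 0, 0, 94],
    [0.7, 0.94, 0.5, 0, 0, 0, 94],
    [0.7, 0.94, 0.5, 0, 0, 0, 94],
    [0.7, 0.94, 0.5, 0, 0, 0, 94],
    [0.5, 0.94, 0.5, 0, 0, 0, 94],
    [0.5, 0.94, 0.5, 0, 0, 0, 94],
    [0, 0.94, 0, 0, 0, 0, 94],
    [0, 0.94, 0, 0, 0, 0, 94],
  ],
)

```text
clock: 2.2
tcp_pos: [478.2, -36.0, 305.4]
tcp_rot: [-3.142, 0.0, 0.398]
contact_force: [0.1, 0.4, 0.8]
gripper_width: 1.0
finger_force: 0.0
```

Run:
```python
from h import *
d=cam("wrist");s=env.state();print(s["tcp_pos"],s["tcp_rot"],s["clock"],s["joint_pos"]);print(d["hand_eye"])
cv2.imwrite("pics/w0.png",d["pixels"][...,::-1])
```

```text
[477.99839374 -33.66332088 305.45057865] [-3.14082412e+00 -3.12136248e-04  3.99257119e-01] 2.25 [-1.47227903e-01  7.93102770e-02  1.55220818e+00  8.20320491e-04
  1.51020694e+00  1.02426146e+00]
[[ 1.04182711e-04 -9.61789395e-01 -2.73790336e-01  7.98943634e+01]
 [ 9.99999354e-01 -2.09645542e-04  1.11697698e-03  2.54426899e-01]
 [-1.13169554e-03 -2.73790275e-01  9.61788752e-01 -1.79107398e+02]
 [ 0.00000000e+00  0.00000000e+00  0.00000000e+00  1.00000000e+00]]
```

View pics/w0.png

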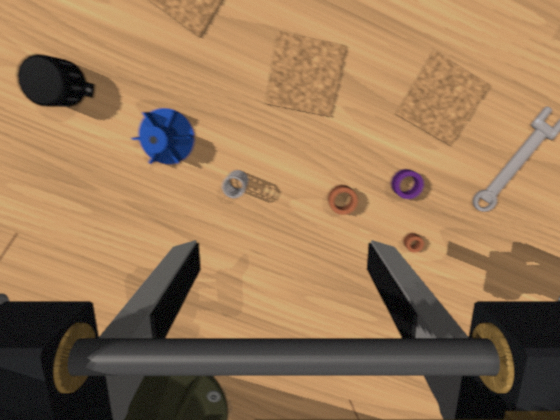

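The wrist picture shows the shroud top (43,80), vane hub (158,148), spring (236,184), wide bushing (343,199), narrow (414,242), middle pad centre (307,73) and right pad centre (442,97).

Run:
```python
from h import *
d=cam("wrist")
P=dict(shroud=(43,80,48),vane=(157,149,52),spring=(235,184,48),wide=(343,197,22),narrow=(414,241,18),padM=(307.2,73.5,4),padR=(442.2,96.8,4))
for k,(u,v,z) in P.items(): print(k,back(d,(u,v),z).round(1))
for n in [[(281,32),(347,43),(334,115),(267,104)],[(434,53),(489,91),(448,142),(398,101)]]:
    c=np.array([back(d,p,4) for p in n]);print(np.linalg.norm(c-np.roll(c,1,0),axis=1).round(),c.mean(0).round(1))
t=cam("top")
for k,(u,v,z) in dict(shroud=(169.3,242,48),vane=(226.7,246,52),padL=(217.4,177.5,4),padM=(284.7,192.4,4),padR=(352.6,175.1,4)).items(): print(k,back(t,(u,v),z).round(1))
```

```text
shroud [470.3 272.3]
vane [445.8 122.2]
spring [440.9  17.5]
wide [ 475.1 -125. ]
narrow [ 455.1 -248.8]
padM [603.8 -15.1]
padR [ 646.9 -191.6]
[89. 85. 90. 91.] [602.7 -15.6]
[72. 91. 80. 91.] [ 646.2 -192.2]
shroud [468.7 265.8]
vane [455.9 123.6]
padL [642.6 155.4]
padM [599.1 -20.9]
padR [ 642.5 -199.9]
```

play_rows(
  plan=[
    [0, 1, 0, 0, 0, 0, 94],
    [0, 1, 0, 0, 0, 0, 94],
    [0, 1, 0, 0, 0, 0, 94],
    [0, 1, 0, 0, 0, 0, 94],
    [0, 1, 0, 0, 0, 0, 94],
    [0, 1, 0, 0, 0, 0, 94],
    [0, 0, 0, 0, 0, 0, 94],
    [0, 0, 0, 0, 0, 0, 94],
    [0, 0, 0, 0, 0, 0, 94],
  ],
)

```text
clock: 3.25
tcp_pos: [478.2, 111.8, 305.4]
tcp_rot: [3.141, 0.0, 0.397]
contact_force: [-0.6, -0.3, -0.5]
gripper_width: 0.997
finger_force: 0.0
```

Run:
```python
from h import *
d=cam("wrist");s=env.state();print(s["tcp_pos"],s["tcp_rot"],s["clock"],env.state()["tcp_pos"])
np.savez("w1.npz",R=d["R"],t=d["t"],K=d["camera_matrix"],im=d["pixels"])
cv2.imwrite("pics/w1.png",d["pixels"][...,::-1])
```

```text
[478.21836644 111.87193677 305.45040345] [3.14145566e+00 4.43634618e-05 3.96529598e-01] 3.3 [478.21836644 111.87193677 305.45040345]
```

View pics/w1.png

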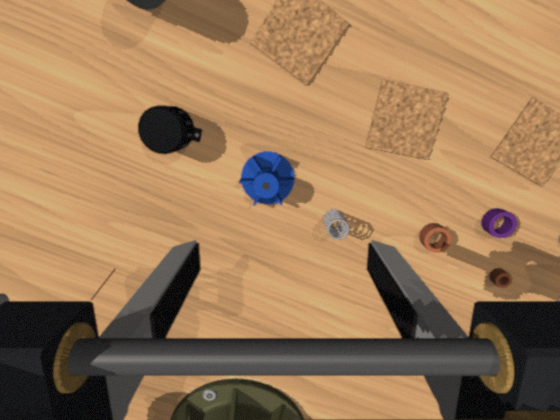

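The picture shows the shroud top (162,130), vane bore dot (266,185) and spring (336,226). Left pad corners are at (250,37), (308,84), (350,27), and the middle pad centre at (407,119). Fitting now.

```bash
cat > fit.py <<'E'
from h import *
from scipy.optimize import minimize
def pose_fit(cost,x0,step):
    s=np.vstack([x0,np.array(x0)+np.diag(step)])
    return minimize(cost,x0,method="Nelder-Mead",options=dict(initial_simplex=s,xatol=.05,fatol=1e-5,maxiter=300))
def poly(d,X,k=4):
    m=np.zeros((420*k//4*1,560*k//4*1),np.uint8);return cv2.fillConvexPoly(m,cv2.convexHull(np.round(proj(d,X)*16).astype(np.int32)),1,shift=4).astype(bool)
def sq(p,a):
    c,s=np.cos(p[2]),np.sin(p[2]);q=np.array([[1,1],[1,-1],[-1,-1],[-1,1]])*a
    return np.c_[q@np.array([[c,s],[-s,c]])+p[:2],[4]*4]
def pad(d,p0):
    g=cv2.cvtColor(d["pixels"],cv2.COLOR_RGB2GRAY).astype(np.float32)
    h=g-cv2.GaussianBlur(g,(0,0),3);v=np.sqrt(cv2.GaussianBlur(h*h,(0,0),1))
    def cost(p):
        i=poly(d,sq(p,44));o=poly(d,sq(p,52))&~poly(d,sq(p,47))
        return v[o].clip(0,8).mean()-v[i].clip(0,8).mean()
    r=pose_fit(cost,p0,[5,5,.1]);return r.x,r.fun
def solid(d,mask,rings,p0):
    def cost(p):
        m=np.zeros(mask.shape,bool)
        for grp in rings: m|=poly(d,np.vstack([ring(p[0],p[1],z,r) for r,z in grp]))
        return 1-(m&mask).sum()/(m|mask).sum()
    r=pose_fit(cost,p0,[6,6]);return r.x,r.fun
def near(d,m,xy,z,rad): 
    k=poly(d,ring(*xy,z,rad));return m&k
def masks(d):
    h=cv2.cvtColor(d["pixels"],cv2.COLOR_RGB2HSV).astype(int);H,S,V=h[...,0],h[...,1],h[...,2]
    return dict(black=V<45,blue=(abs(H-110)<12)&(S>120)&(V>40),copper=((H<11)|(H>172))&(S>110)&(V>50),)
SH=[[(30,0),(30,44),(26,48)]];VA=[[(38,0),(38,26)],[(17,0),(17,52)]]
E
python3 - <<'E'
from fit import *
z=np.load("w1.npz");w=dict(R=z["R"],t=z["t"],camera_matrix=z["K"],pixels=z["im"])
t=cam("top")
for n,d in(("wrist",w),("top",t)):
    print(n);m=masks(d)
    print("shroud",solid(d,near(d,m["black"],(470,268),24,50),SH,(470,268)))
    print("vane",solid(d,near(d,m["blue"],(450,122),24,60),VA,(450,122)))
    for k,p in dict(L=(643,156,-.2),M=(601,-18,.2),R=(645,-196,-.05)).items(): print(k,pad(d,p))
print(back(w,(266,185),52),back(w,(300,32),4),back(w,(407,119),4))
E
```

```text
wrist
shroud (array([469.12445831, 269.67705154]), np.float64(0.12489343563512356))
vane (array([457.50181103, 124.88411283]), np.float64(0.20838095238095233))
L (array([ 6.38377472e+02,  1.48445983e+02, -8.18343938e-02]), np.float64(-2.6045470237731934))
M (array([ 6.08309090e+02, -1.06720558e+01,  6.33959206e-02]), np.float64(-2.3140950202941895))
R (array([ 6.40331982e+02, -1.89132084e+02, -1.61196271e-01]), np.float64(-2.7611732482910156))
top
shroud (array([493.16352844, 273.51280212]), np.float64(0.3691588785046729))
vane (array([449.625, 116.   ]), np.float64(0.9547738693467337))
L (array([ 6.50457431e+02,  1.41721856e+02, -1.21451645e-02]), np.float64(-2.2827348709106445))
M (array([ 6.21374702e+02, -3.11698499e+01,  5.42529710e-02]), np.float64(-2.0666937828063965))
R (array([ 6.46921736e+02, -1.72624916e+02,  4.98742364e-01]), np.float64(-1.872138500213623))
[456.3775512  125.68621738] [645.47254758 158.04901252] [603.48183763 -17.4747943 ]
```

play_rows(
  plan=[
    [-0.05, 0.9, -1, 0, 0, 0, 94],
    [-0.05, 0.9, -1, 0, 0, 0, 94],
    [-0.05, 0.9, -1, 0, 0, 0, 94],
    [-0.05, 0.9, -1, 0, 0, 0, 94],
    [-0.05, 0.9, -1, 0, 0, 0, 94],
    [-0.05, 0.9, -1, 0, 0, 0, 94],
    [-0.05, 0.9, -1, 0, 0, 0, 94],
    [0, 0, 0, 0, 0, 0, 94],
    [0, 0, 0, 0, 0, 0, 94],
    [0, 0, 0, 0, 0, 0, 94],
  ],
)

```text
clock: 4.35
tcp_pos: [470.1, 269.7, 131.7]
tcp_rot: [3.142, -0.002, 0.397]
contact_force: [-1.0, -0.2, 0.0]
gripper_width: 1.001
finger_force: 0.0
```

Run:
```python
from fit import *
d=cam("wrist");s=env.state();print(s["tcp_pos"],s["clock"])
m=masks(d);m=near(d,m["black"],(469,269),24,45)
p,f=solid(d,m,SH,(469,269));print(p,f)
im=d["pixels"][...,::-1].copy()
cv2.polylines(im,[proj(d,ring(*p,0,30)).astype(int)],1,(0,255,0));cv2.polylines(im,[proj(d,ring(*p,48,26)).astype(int)],1,(0,0,255))
cv2.polylines(im,[proj(d,ring(*p,44,30)).astype(int)],1,(255,255,255))
cv2.imwrite("pics/w2.png",im)
```

```text
[470.08739173 269.73706263 131.76119456] 4.4
[470.74434853 272.93266773] 0.11622718052738334
```

View pics/w2.png

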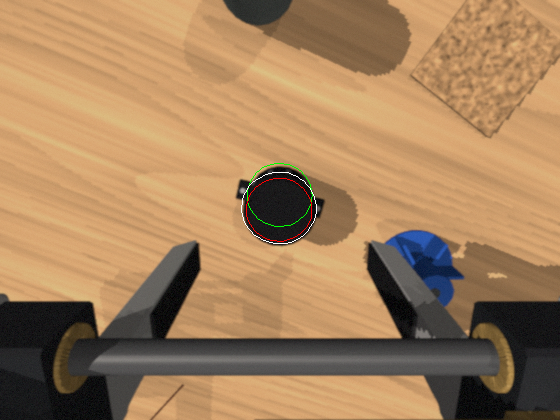

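The shroud sits between the fingers at (280,208) and the fit matches. Descending to grip.

play_rows(
  plan=[
    [0.02, 0.1, -0.95, 0, 0, 0, 94],
    [0, 0, -0.95, 0, 0, 0, 94],
    [0, 0, -0.95, 0, 0, 0, 94],
    [0, 0, -0.95, 0, 0, 0, 94],
    [0, 0, -0.95, 0, 0, 0, 94],
    [0, 0, 0, 0, 0, 0, 94],
    [0, 0, 0, 0, 0, 0, 54],
    [0, 0, 0, 0, 0, 0, 54],
    [0, 0, 0, 0, 0, 0, 54],
    [0, 0, 0, 0, 0, 0, 54],
  ],
  squeeze=20,
)

```text
clock: 5.4
tcp_pos: [470.2, 273.1, 12.6]
tcp_rot: [-3.141, -0.001, 0.398]
contact_force: [0.4, 0.5, -0.6]
gripper_width: 0.699
finger_force: 0.0
```

play_rows(
  plan=[
    [0, 0, 0, 0, 0, 0, 54],
    [0, 0, 0, 0, 0, 0, 54],
    [0, 0, 0, 0, 0, 0, 54],
  ],
)

```text
clock: 5.7
tcp_pos: [470.0, 273.1, 12.2]
tcp_rot: [-3.142, -0.001, 0.398]
contact_force: [-2.3, -1.3, 5.7]
gripper_width: 0.634
finger_force: 20.0
```

play_rows(
  plan=[
    [0, 0, 0.9, 0, 0, 0, 54],
    [0, 0, 0.9, 0, 0, 0, 54],
    [0, 0, 0.9, 0, 0, 0, 54],
    [0, 0, 0.9, 0, 0, 0, 54],
    [0.3, -0.95, 0.4, 0, 0, 0, 54],
    [0.3, -0.95, 0.4, 0, 0, 0, 54],
    [0.3, -0.95, 0.4, 0, 0, 0, 54],
    [0.3, -0.95, 0.4, 0, 0, 0, 54],
    [0.3, -0.95, 0, 0, 0, 0, 54],
    [0.3, -0.95, 0, 0, 0, 0, 54],
  ],
)

```text
clock: 6.7
tcp_pos: [515.0, 129.5, 141.9]
tcp_rot: [3.142, -0.0, 0.398]
contact_force: [-1.0, 0.6, -0.2]
gripper_width: 0.63
finger_force: 20.0
```

play_rows(
  plan=[
    [0.2, -0.95, 0, 0, 0, 0, 54],
    [0.2, -0.95, 0, 0, 0, 0, 54],
    [0.2, -0.95, 0, 0, 0, 0, 54],
    [0.2, -0.95, 0, 0, 0, 0, 54],
    [0.2, -0.95, 0, 0, 0, 0, 54],
    [0.2, -0.95, 0, 0, 0, 0, 54],
    [0, 0, 0, 0, 0, 0, 54],
    [0, 0, 0, 0, 0, 0, 54],
    [0, 0, 0, 0, 0, 0, 54],
  ],
)

```text
clock: 7.6
tcp_pos: [544.6, -11.3, 141.6]
tcp_rot: [-3.141, 0.0, 0.398]
contact_force: [-0.3, -0.7, -0.3]
gripper_width: 0.632
finger_force: 20.0
```

Run:
```python
from fit import *
d=cam("wrist");s=env.state();print(s["tcp_pos"],s["clock"],s["gripper_width"])
np.savez("w3.npz",R=d["R"],t=d["t"],K=d["camera_matrix"],im=d["pixels"]);print(d["camera_matrix"][0])
cv2.imwrite("pics/w3.png",d["pixels"][...,::-1])
```

```text
[544.62656415 -11.22304599 141.6530388 ] 7.65 0.6316571972378572
[345.92823071   0.         283.23193957]
```

View pics/w3.png

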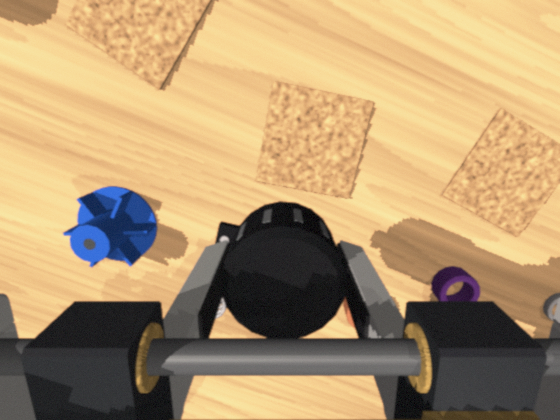

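The shroud is held and upright. The middle pad's corners are (273,82), (375,101), (353,198), (257,181), the right pad's are (502,108), (443,194), (520,237), and the vane bore is at (90,243).

```bash
cat >> fit.py <<'E'
from scipy.optimize import least_squares
def padc(d,corners,p0):
    c=np.array(corners,float)
    def f(p):
        q=proj(d,sq(p,45));return np.concatenate([q[np.argmin(np.linalg.norm(q-u,axis=1))]-u for u in c])
    r=least_squares(f,p0);return r.x.round(3),np.abs(r.fun).max().round(1)
def load(f):
    z=np.load(f);return dict(R=z["R"],t=z["t"],camera_matrix=z["K"],pixels=z["im"])
E
python3 - <<'E'
from fit import *
w=load("w3.npz")
print("M",padc(w,[(273,82),(375,101),(353,198),(257,181)],(602,-18,.2)))
print("R",padc(w,[(502,108),(443,194),(520,237)],(645,-196,-.05)))
print("vane",back(w,(90,243),52))
w=load("w1.npz")
print("L",padc(w,[(250,37),(308,84),(350,27)],(645,156,-.2)))
print("M",padc(w,[(383,80),(448,94),(430,158),(366,145)],(602,-18,.2)))
print("R",padc(w,[(537,98),(492,147),(543,185)],(645,-196,-.05)))
t=cam("top");f=lambda L:[(140+a/3,150+b/3) for a,b in L]
print("top L",padc(t,f([(192,24),(295,44),(271,140),(171,122)]),(643,156,-.2)))
print("top M",padc(t,f([(373,92),(472,68),(495,163),(397,186)]),(602,-18,.2)))
print("top R",padc(t,f([(587,22),(692,29),(689,128),(583,122)]),(645,-196,-.05)))
E
```

```text
M (array([ 6.01717e+02, -1.85240e+01,  2.25000e-01]), np.float64(1.3))
R (array([ 6.45183e+02, -1.99399e+02, -8.50000e-02]), np.float64(1.1))
vane [456.42099229 125.48413393]
L (array([ 6.46246e+02,  1.57078e+02, -2.79000e-01]), np.float64(2.4))
M (array([ 6.01868e+02, -1.78130e+01,  2.10000e-01]), np.float64(2.0))
R (array([ 6.47908e+02, -1.99329e+02, -1.60000e-01]), np.float64(4.6))
top L (array([ 6.42930e+02,  1.55379e+02, -2.10000e-01]), np.float64(0.6))
top M (array([ 5.99446e+02, -2.09840e+01,  2.21000e-01]), np.float64(0.8))
top R (array([ 6.42821e+02, -1.99843e+02, -8.10000e-02]), np.float64(0.5))
```

play_rows(
  plan=[
    [0.76, -0.1, 0, 0, 0, 0, 54],
    [0.76, -0.1, -0.5, 0, 0, 0, 54],
    [0.75, -0.1, -0.9, 0, 0, 0, 54],
    [0, 0, -0.9, 0, 0, 0, 54],
    [0, 0, -0.9, 0, 0, 0, 54],
    [0, 0, -0.9, 0, 0, 0, 54],
    [0, 0, -0.6, 0, 0, 0, 54],
    [0, 0, -0.2, 0, 0, 0, 54],
    [0, 0, 0, 0, 0, 0, 54],
    [0, 0, 0, 0, 0, 0, 54],
  ],
)

```text
clock: 8.7
tcp_pos: [602.1, -19.5, 20.2]
tcp_rot: [3.141, -0.001, 0.398]
contact_force: [-0.1, -0.2, -1.0]
gripper_width: 0.632
finger_force: 20.0
```

play_rows(
  plan=[
    [-0.02, 0.02, -0.08, 0, 0, 0, 54],
    [0, 0, -0.07, 0, 0, 0, 54],
    [0, 0, 0, 0, 0, 0, 54],
    [0, 0, 0, 0, 0, 0, 54],
    [0, 0, 0, 0, 0, 0, 70],
    [0, 0, 0, 0, 0, 0, 94],
    [0, 0, 0, 0, 0, 0, 94],
    [0, 0, 0, 0, 0, 0, 94],
    [0, 0, 0, 0, 0, 0, 94],
  ],
)

```text
clock: 9.6
tcp_pos: [601.0, -19.1, 15.4]
tcp_rot: [-3.141, 0.0, 0.398]
contact_force: [-0.3, 1.2, -0.1]
gripper_width: 0.992
finger_force: 0.0
```

play_rows(
  plan=[
    [0, 0, 0.6, 0, 0, 0, 94],
    [0, 0, 0.95, 0, 0, 0, 94],
    [0, 0, 0.95, 0, 0, 0, 94],
    [0, 0, 1, 0, 0, 0, 94],
    [-0.83, 0.83, 0.5, 0, 0, 0, 94],
    [-0.83, 0.83, 0, 0, 0, 0, 94],
    [-0.83, 0.83, 0, 0, 0, 0, 94],
    [-0.83, 0.83, 0, 0, 0, 0, 94],
    [-0.83, 0.83, 0, 0, 0, 0, 94],
    [-0.83, 0.83, 0, 0, 0, 0, 94],
  ],
)

```text
clock: 10.6
tcp_pos: [475.8, 106.2, 116.6]
tcp_rot: [3.141, -0.001, 0.398]
contact_force: [-0.2, 0.4, 0.2]
gripper_width: 0.997
finger_force: 0.0
```

play_rows(
  plan=[
    [-0.83, 0.83, 0, 0, 0, 0, 94],
    [0, 0, 0, 0, 0, 0, 94],
    [0, 0, 0, 0, 0, 0, 94],
    [0, 0, 0, 0, 0, 0, 94],
  ],
)

```text
clock: 11.0
tcp_pos: [456.4, 125.8, 116.0]
tcp_rot: [3.141, -0.001, 0.397]
contact_force: [0.4, 0.3, 0.4]
gripper_width: 1.0
finger_force: 0.0
```

Run:
```python
from fit import *
d=cam("wrist");s=env.state();print(s["tcp_pos"],s["clock"],s["gripper_width"])
np.savez("w4.npz",R=d["R"],t=d["t"],K=d["camera_matrix"],im=d["pixels"])
cv2.imwrite("pics/w4.png",d["pixels"][...,::-1])
```

```text
[456.41268654 125.68791583 115.78604446] 11.05 1.0030357555665128
```

View pics/w4.png

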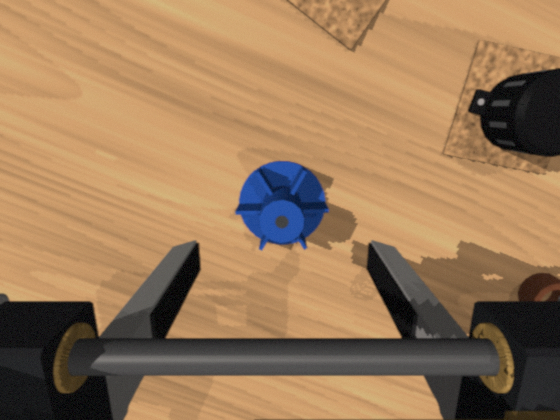

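The vane is centred between the fingers, its bore at (281,222), and the shroud stands upright on the middle pad.

play_rows(
  plan=[
    [0, 0, -0.9, 0, 0, 0, 60],
    [0, 0, -0.9, 0, 0, 0, 60],
    [0, 0, -0.9, 0, 0, 0, 60],
    [0, 0, -0.6, 0, 0, 0, 60],
    [0, 0, -0.14, 0, 0, 0, 60],
    [0, 0, 0, 0, 0, 0, 28],
    [0, 0, 0, 0, 0, 0, 28],
    [0, 0, 0, 0, 0, 0, 28],
    [0, 0, 0, 0, 0, 0, 28],
    [0, 0, 0, 0, 0, 0, 28],
  ],
)

```text
clock: 12.05
tcp_pos: [456.2, 126.2, 30.1]
tcp_rot: [3.141, -0.001, 0.398]
contact_force: [-0.8, -1.0, 6.6]
gripper_width: 0.357
finger_force: 20.0
```

play_rows(
  plan=[
    [0, 0, 0, 0, 0, 0, 28],
    [0, 0, 0, 0, 0, 0, 28],
  ],
)

```text
clock: 12.25
tcp_pos: [456.3, 126.3, 30.1]
tcp_rot: [3.141, -0.001, 0.398]
contact_force: [-1.5, -0.7, 6.1]
gripper_width: 0.358
finger_force: 20.0
```

Run:
```python
from fit import *
w=load("w4.npz")
print(back(w,(281.5,222),52), "L",[back(w,(352,50),4)])
for n in ("w1.npz",): print(padc(load(n),[(250,37),(308,84),(350,27)],(645,156,-.2)))
w=load("w3.npz");print(padc(w,[(68,20),(162,88)],(645,156,-.2)))
p=(645,157,-.21);print(sq(p,45)); print(proj(load("w4.npz"),sq(p,45)),proj(w,sq(p,45)))
```

```text
[455.03199986 126.01557016] L [array([590.96975939, 123.77386683])]
(array([ 6.46246e+02,  1.57078e+02, -2.79000e-01]), np.float64(2.4))
(array([ 6.47223e+02,  1.55727e+02, -2.34000e-01]), np.float64(0.1))
[[698.39208666 191.63069567   4.        ]
 [679.63069567 103.60791334   4.        ]
 [591.60791334 122.36930433   4.        ]
 [610.36930433 210.39208666   4.        ]]
[[ 331.05429043 -151.01088064]
 [ 431.31692421  -61.83588499]
 [ 353.99068806   49.93796564]
 [ 257.36023915  -25.97622267]] [[116.83089912 -82.144028  ]
 [216.42765765  -6.4840049 ]
 [161.66032177  89.64567418]
 [ 66.37944178  24.07894361]]
```

play_rows(
  plan=[
    [0, 0, 0.9, 0, 0, 0, 28],
    [0, 0, 0.9, 0, 0, 0, 28],
    [0, 0, 0.9, 0, 0, 0, 28],
    [0, 0, 0.9, 0, 0, 0, 28],
    [0.9, 0.15, 0.4, 0, 0, 0, 28],
    [0.9, 0.15, 0.4, 0, 0, 0, 28],
    [0.9, 0.15, 0, 0, 0, 0, 28],
    [0.9, 0.15, 0, 0, 0, 0, 28],
    [0.9, 0.15, 0, 0, 0, 0, 28],
    [0.8, 0.15, 0, 0, 0, 0, 28],
  ],
)

```text
clock: 13.25
tcp_pos: [589.1, 148.8, 139.3]
tcp_rot: [-3.142, 0.0, 0.398]
contact_force: [0.4, -0.9, -1.1]
gripper_width: 0.356
finger_force: 20.0
```

play_rows(
  plan=[
    [0, 0, 0, 0, 0, 0, 28],
    [0, 0, 0, 0, 0, 0, 28],
    [0, 0, 0, 0, 0, 0, 28],
  ],
)

```text
clock: 13.55
tcp_pos: [587.7, 148.6, 139.4]
tcp_rot: [-3.141, 0.0, 0.398]
contact_force: [-0.2, -0.3, -1.1]
gripper_width: 0.357
finger_force: 20.0
```

Run:
```python
from fit import *
d=cam("wrist");s=env.state();print(s["tcp_pos"],s["clock"],s["gripper_width"])
np.savez("w5.npz",R=d["R"],t=d["t"],K=d["camera_matrix"],im=d["pixels"])
cv2.imwrite("pics/w5.png",d["pixels"][...,::-1])
```

```text
[587.72369332 148.64157536 139.59624569] 13.6 0.3563102623298222
```

View pics/w5.png

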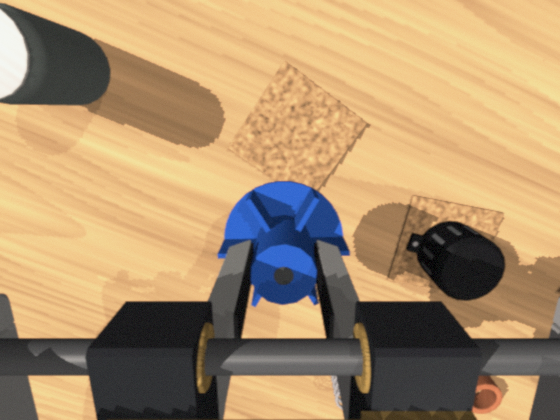

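The left pad's corners are (289,62), (370,125), (230,148). The vane is held with its bore at (283,276).

Run:
```python
from fit import *
w=load("w5.npz")
print(padc(w,[(289,62),(370,125),(230,148)],(645,157,-.2)),padc(w,[(289,62),(370,125),(230,148),(321,188)],(645,157,-.2)))
print("held vane",back(w,(283.5,276),139.5+22))
print("shroud",solid(w,near(w,masks(w)["black"],(602,-18),28,45),[[(30,4),(30,48),(26,52)]],(602,-18)))
```

```text
(array([ 6.44125e+02,  1.55862e+02, -2.29000e-01]), np.float64(0.7)) (array([ 6.48083e+02,  1.54818e+02, -1.79000e-01]), np.float64(12.8))
held vane [586.95395819 147.70797923]
shroud (array([600.78271484, -17.84106445]), np.float64(0.12739571589627963))
```

play_rows(
  plan=[
    [0.77, 0.11, 0, 0, 0, 0, 28],
    [0.76, 0.11, -0.4, 0, 0, 0, 28],
    [0.76, 0.1, -0.9, 0, 0, 0, 28],
    [0, 0, -0.9, 0, 0, 0, 28],
    [0, 0, -0.9, 0, 0, 0, 28],
    [0, 0, -0.6, 0, 0, 0, 28],
    [0, 0, -0.3, 0, 0, 0, 28],
    [0, 0, -0.1, 0, 0, 0, 28],
    [0, 0, 0, 0, 0, 0, 28],
    [0, 0, 0, 0, 0, 0, 28],
  ],
)

```text
clock: 14.6
tcp_pos: [646.0, 156.8, 38.1]
tcp_rot: [3.141, -0.002, 0.398]
contact_force: [0.2, 0.2, -0.6]
gripper_width: 0.357
finger_force: 20.0
```

play_rows(
  plan=[
    [-0.04, 0, -0.07, 0, 0, 0, 28],
    [0, 0, -0.06, 0, 0, 0, 28],
    [0, 0, 0, 0, 0, 0, 28],
    [0, 0, 0, 0, 0, 0, 28],
    [0, 0, 0, 0, 0, 0, 45],
    [0, 0, 0, 0, 0, 0, 70],
    [0, 0, 0, 0, 0, 0, 70],
    [0, 0, 0, 0, 0, 0, 70],
  ],
)

```text
clock: 15.4
tcp_pos: [644.5, 156.7, 33.6]
tcp_rot: [-3.142, 0.0, 0.398]
contact_force: [-0.1, -0.6, 0.2]
gripper_width: 0.663
finger_force: 0.0
```

play_rows(
  plan=[
    [0, 0, 0.6, 0, 0, 0, 70],
    [0, 0, 0.95, 0, 0, 0, 70],
    [0, 0, 0.95, 0, 0, 0, 70],
    [0, 0, 1, 0, 0, 0, 70],
    [-0.9, -0.62, 0, 0, 0, 0, 70],
    [-0.9, -0.62, 0, 0, 0, 0, 70],
    [-0.9, -0.62, 0, 0, 0, 0, 70],
    [-0.9, -0.62, 0, 0, 0, 0, 70],
    [-0.9, -0.62, 0, 0, 0, 0, 70],
    [-0.9, -0.62, 0, 0, 0, 0, 70],
  ],
)

```text
clock: 16.4
tcp_pos: [508.8, 63.2, 122.4]
tcp_rot: [3.141, -0.001, 0.398]
contact_force: [0.3, 0.2, 0.1]
gripper_width: 0.742
finger_force: 0.0
```

play_rows(
  plan=[
    [-0.9, -0.62, 0, 0, 0, 0, 70],
    [-0.9, -0.62, 0, 0, 0, 0, 70],
    [-0.9, -0.62, 0, 0, 0, 0, 70],
    [0, 0, 0, 0, 0, 0, 70],
    [0, 0, 0, 0, 0, 0, 70],
    [0, 0, 0, 0, 0, 0, 70],
    [0, 0, 0, 0, 0, 0, 70],
  ],
)

```text
clock: 17.1
tcp_pos: [442.6, 17.6, 121.3]
tcp_rot: [3.142, -0.0, 0.398]
contact_force: [0.7, -0.5, 0.0]
gripper_width: 0.745
finger_force: 0.0
```

Run:
```python
from fit import *
d=cam("wrist");s=env.state();print(s["tcp_pos"],s["clock"],s["gripper_width"])
np.savez("w6.npz",R=d["R"],t=d["t"],K=d["camera_matrix"],im=d["pixels"])
cv2.imwrite("pics/w6.png",d["pixels"][...,::-1])
```

```text
[442.45651583  17.54546839 121.19665578] 17.15 0.7423430366561906
```

View pics/w6.png

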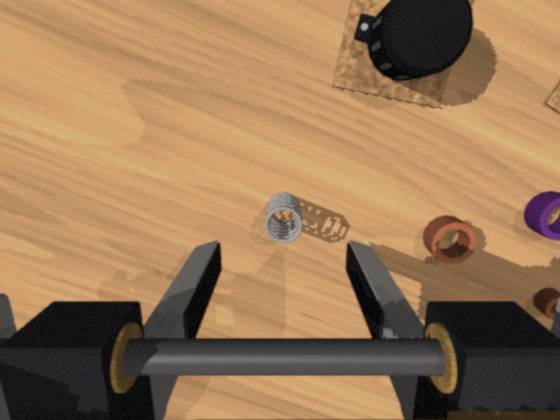

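The spring's top is at (284,225), between the fingers. The wide bushing's top is at (455,243).

Run:
```python
from fit import *
w=load("w6.npz")
print("spring",back(w,(284,225),48)); q=proj(w,ring(*back(w,(284,225),48),48,15));print(q.min(0),q.max(0))
q=proj(w,ring(*back(w,(284,225),48),0,15));print(q.min(0),q.max(0))
m=near(w,masks(w)["copper"],(470,-130),10,40);print(m.sum(),solid(w,m,[[(20,0),(20,22)]],(470,-130)))
m=masks(w)["black"]&False
```

```text
spring [436.79109995  13.86021443]
[264.54264246 206.27951148] [303.4666635  243.15437974]
[267.23937345 191.58645164] [300.41466502 223.46792843]
1477 (array([ 470.31502724, -131.07767868]), np.float64(0.3280254777070064))
```

play_rows(
  plan=[
    [-0.22, -0.14, -0.4, 0, 0, 0, 60],
    [0, 0, -0.9, 0, 0, 0, 60],
    [0, 0, -0.9, 0, 0, 0, 60],
    [0, 0, -0.9, 0, 0, 0, 60],
    [0, 0, -0.9, 0, 0, 0, 60],
    [0, 0, -0.4, 0, 0, 0, 60],
    [0, 0, 0, 0, 0, 0, 24],
    [0, 0, 0, 0, 0, 0, 24],
    [0, 0, 0, 0, 0, 0, 24],
    [0, 0, 0, 0, 0, 0, 24],
  ],
)

```text
clock: 18.15
tcp_pos: [437.0, 13.7, 11.9]
tcp_rot: [3.141, -0.001, 0.398]
contact_force: [0.2, 0.4, 0.3]
gripper_width: 0.341
finger_force: 0.1
```

play_rows(
  plan=[
    [0, 0, 0, 0, 0, 0, 24],
    [0, 0, 0, 0, 0, 0, 24],
    [0, 0, 0, 0, 0, 0, 24],
  ],
)

```text
clock: 18.45
tcp_pos: [437.0, 13.7, 11.9]
tcp_rot: [3.141, -0.001, 0.398]
contact_force: [-1.4, -0.7, 7.1]
gripper_width: 0.315
finger_force: 20.0
```

play_rows(
  plan=[
    [0, 0, 0.9, 0, 0, 0, 24],
    [0, 0, 0.9, 0, 0, 0, 24],
    [0, 0, 0.9, 0, 0, 0, 24],
    [0, 0, 0.9, 0, 0, 0, 24],
    [0.67, -0.97, 0.3, 0, 0, 0, 24],
    [0.67, -0.97, 0.3, 0, 0, 0, 24],
    [0.67, -0.97, 0.3, 0, 0, 0, 24],
    [0.67, -0.97, 0.3, 0, 0, 0, 24],
    [0.67, -0.97, 0, 0, 0, 0, 24],
    [0.67, -0.97, 0, 0, 0, 0, 24],
  ],
)

```text
clock: 19.45
tcp_pos: [537.7, -132.9, 131.6]
tcp_rot: [3.141, -0.0, 0.398]
contact_force: [0.8, -0.2, -1.1]
gripper_width: 0.316
finger_force: 20.0
```

play_rows(
  plan=[
    [0.67, -0.97, 0, 0, 0, 0, 24],
    [0.67, -0.97, 0, 0, 0, 0, 24],
    [0.67, -0.97, 0, 0, 0, 0, 24],
    [0, 0, 0, 0, 0, 0, 24],
    [0, 0, 0, 0, 0, 0, 24],
    [0, 0, 0, 0, 0, 0, 24],
    [0, 0, 0, 0, 0, 0, 24],
  ],
)

```text
clock: 20.15
tcp_pos: [587.1, -203.8, 131.5]
tcp_rot: [3.142, -0.0, 0.399]
contact_force: [0.3, 0.0, -0.9]
gripper_width: 0.316
finger_force: 20.0
```

Run:
```python
from fit import *
d=cam("wrist");s=env.state();print(s["tcp_pos"],s["clock"],s["gripper_width"])
np.savez("w7.npz",R=d["R"],t=d["t"],K=d["camera_matrix"],im=d["pixels"])
cv2.imwrite("pics/w7.png",d["pixels"][...,::-1])
```

```text
[ 587.15193177 -203.89894189  131.51943838] 20.2 0.3126134064337334
```

View pics/w7.png

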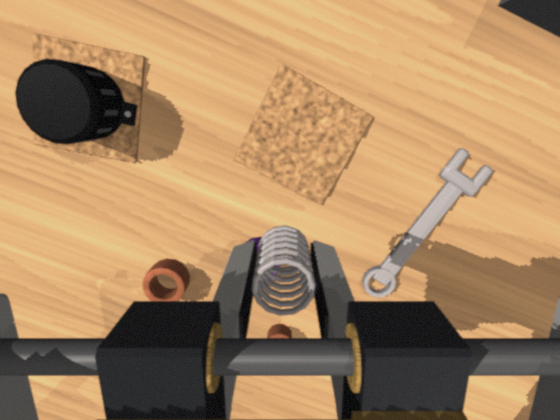

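The right pad's corners are (283,66), (374,118), (324,203), (235,160). The spring is held upright, top at (283,284).

Run:
```python
from fit import *
w=load("w7.npz")
print(padc(w,[(283,66),(374,118),(324,203),(235,160)],(645,-199,-.1)))
print("held",back(w,(283.5,284),131.5+36))
m=near(w,masks(w)["copper"],(470,-130),10,50);print(m.sum(),solid(w,m,[[(20,0),(20,22)]],(470,-130)))
print("wide",back(w,(164,283),22))
print("shroud",solid(w,near(w,masks(w)["black"],(602,-18),28,45),[[(30,4),(30,48),(26,52)]],(602,-18)))
```

```text
(array([ 6.43949e+02, -2.00179e+02, -8.70000e-02]), np.float64(3.0))
held [ 589.26547554 -203.49028935]
1196 (array([ 469.86660767, -132.42156982]), np.float64(0.3552560646900269))
wide [ 474.60376469 -132.13387863]
shroud (array([601.08044434, -21.74908447]), np.float64(0.1421080230728894))
```

play_rows(
  plan=[
    [0.76, 0.05, 0, 0, 0, 0, 24],
    [0.75, 0.05, -0.5, 0, 0, 0, 24],
    [0.75, 0.05, -0.9, 0, 0, 0, 24],
    [0, 0, -0.9, 0, 0, 0, 24],
    [0, 0, -0.9, 0, 0, 0, 24],
    [0, 0, -0.8, 0, 0, 0, 24],
    [0, 0, -0.4, 0, 0, 0, 24],
    [0, 0, -0.1, 0, 0, 0, 24],
    [0, 0, 0, 0, 0, 0, 24],
    [0, 0, 0, 0, 0, 0, 24],
  ],
)

```text
clock: 21.2
tcp_pos: [644.4, -200.9, 20.0]
tcp_rot: [3.14, -0.001, 0.398]
contact_force: [0.4, 0.4, -0.6]
gripper_width: 0.312
finger_force: 20.0
```

play_rows(
  plan=[
    [0, 0.02, -0.08, 0, 0, 0, 24],
    [0, 0, -0.07, 0, 0, 0, 24],
    [0, 0, 0, 0, 0, 0, 24],
    [0, 0, 0, 0, 0, 0, 24],
    [0, 0, 0, 0, 0, 0, 40],
    [0, 0, 0, 0, 0, 0, 64],
    [0, 0, 0, 0, 0, 0, 64],
    [0, 0, 0, 0, 0, 0, 64],
  ],
)

```text
clock: 22.0
tcp_pos: [643.8, -200.3, 14.8]
tcp_rot: [-3.141, 0.0, 0.398]
contact_force: [0.2, -0.4, -0.7]
gripper_width: 0.622
finger_force: 0.0
```

play_rows(
  plan=[
    [0, 0, 0.6, 0, 0, 0, 64],
    [0, 0, 0.95, 0, 0, 0, 64],
    [0, 0, 0.95, 0, 0, 0, 64],
    [0, 0, 1, 0, 0, 0, 64],
    [-0.97, 0.39, 0, 0, 0, 0, 64],
    [-0.97, 0.39, 0, 0, 0, 0, 64],
    [-0.97, 0.39, 0, 0, 0, 0, 64],
    [-0.97, 0.39, 0, 0, 0, 0, 64],
    [-0.97, 0.39, 0, 0, 0, 0, 64],
    [-0.97, 0.39, 0, 0, 0, 0, 64],
  ],
)

```text
clock: 23.0
tcp_pos: [497.5, -141.5, 103.6]
tcp_rot: [3.141, -0.001, 0.398]
contact_force: [0.2, -0.1, 0.8]
gripper_width: 0.682
finger_force: 0.0
```

play_rows(
  plan=[
    [-0.97, 0.39, 0, 0, 0, 0, 64],
    [0, 0, 0, 0, 0, 0, 64],
    [0, 0, 0, 0, 0, 0, 64],
    [0, 0, 0, 0, 0, 0, 64],
    [0, 0, 0, 0, 0, 0, 64],
  ],
)

```text
clock: 23.5
tcp_pos: [474.7, -132.3, 102.6]
tcp_rot: [3.141, -0.0, 0.398]
contact_force: [0.0, -0.2, 0.1]
gripper_width: 0.68
finger_force: 0.0
```

Run:
```python
from fit import *
d=cam("wrist");s=env.state();print(s["tcp_pos"],s["clock"],s["gripper_width"])
np.savez("w8.npz",R=d["R"],t=d["t"],K=d["camera_matrix"],im=d["pixels"])
im=d["pixels"][...,::-1].copy()
m=near(d,masks(d)["copper"],(473,-132),10,45);m=cv2.morphologyEx(m.astype(np.uint8),cv2.MORPH_OPEN,np.ones((3,3)))
c=max(cv2.findContours(m,cv2.RETR_EXTERNAL,cv2.CHAIN_APPROX_NONE)[0],key=cv2.contourArea)
f=cv2.drawContours(np.zeros_like(m),[cv2.convexHull(c)],-1,1,-1).astype(bool)
p,e=solid(d,f,[[(20,0),(20,22)]],(473,-132));print(p,e)
cv2.polylines(im,[proj(d,ring(*p,22,20)).astype(int)],1,(0,255,0));cv2.polylines(im,[proj(d,ring(*p,0,20)).astype(int)],1,(255,255,255))
cv2.imwrite("pics/w8.png",im)
```

```text
[ 474.48732614 -132.25799387  102.41715629] 23.55 0.6803191506646511
[ 468.84643555 -132.79650879] 0.13174182139699386
```

View pics/w8.png

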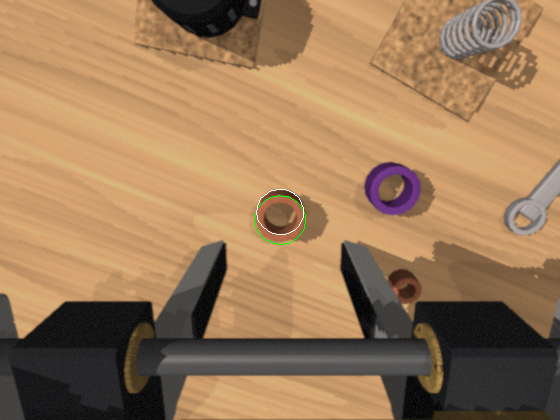

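The fit lies on the wide bushing near (280,218), and the spring stands on the right pad. I'll check the rim with an intensity profile.

Run:
```python
from fit import *
w=load("w8.npz");im=w["pixels"]
print("col280",[(r,tuple(map(int,im[r,278:283].mean(0)))) for r in range(186,248,2)])
print("row218",[(c,tuple(map(int,im[216:221,c].mean(0)))) for c in range(250,312,2)])
for p in [(468.8,-132.8),(471,-132.5),(473,-132.5),(474.5,-132.3)]:
    print(p,[ (proj(w,ring(*p,z,r)).min(0).round(),proj(w,ring(*p,z,r)).max(0).round()) for z,r in((22,20),(22,13),(0,20))])
```

```text
col280 [(186, (211, 162, 111)), (188, (196, 150, 103)), (190, (97, 60, 41)), (192, (90, 52, 36)), (194, (108, 63, 43)), (196, (177, 104, 72)), (198, (179, 107, 73)), (200, (176, 103, 72)), (202, (156, 95, 66)), (204, (118, 89, 61)), (206, (117, 89, 62)), (208, (118, 90, 61)), (210, (125, 96, 65)), (212, (126, 97, 66)), (214, (124, 94, 64)), (216, (126, 96, 66)), (218, (136, 104, 72)), (220, (139, 105, 73)), (222, (141, 108, 75)), (224, (139, 107, 74)), (226, (95, 67, 46)), (228, (70, 40, 28)), (230, (89, 51, 35)), (232, (95, 55, 37)), (234, (137, 81, 54)), (236, (184, 109, 75)), (238, (180, 106, 73)), (240, (175, 106, 73)), (242, (192, 142, 97)), (244, (201, 153, 106)), (246, (206, 157, 109))]
row218 [(250, (206, 159, 109)), (252, (200, 153, 105)), (254, (195, 148, 100)), (256, (179, 112, 77)), (258, (182, 108, 74)), (260, (174, 104, 71)), (262, (161, 96, 67)), (264, (94, 55, 37)), (266, (87, 60, 41)), (268, (126, 94, 65)), (270, (137, 105, 72)), (272, (136, 104, 72)), (274, (137, 105, 72)), (276, (137, 104, 73)), (278, (134, 103, 71)), (280, (134, 101, 69)), (282, (134, 102, 71)), (
[... 207 characters left out ...]
 (177, 105, 72)), (304, (152, 94, 64)), (306, (137, 103, 71)), (308, (141, 108, 75)), (310, (143, 109, 75))]
(468.8, -132.8) [(array([255., 196.]), array([305., 244.])), (array([264., 205.]), array([297., 236.])), (array([257., 190.]), array([304., 235.]))]
(471, -132.5) [(array([256., 193.]), array([306., 242.])), (array([264., 202.]), array([297., 233.])), (array([257., 187.]), array([305., 232.]))]
(473, -132.5) [(array([256., 191.]), array([307., 240.])), (array([265., 200.]), array([298., 231.])), (array([258., 185.]), array([306., 230.]))]
(474.5, -132.3) [(array([257., 189.]), array([308., 238.])), (array([266., 198.]), array([299., 230.])), (array([259., 183.]), array([306., 229.]))]
```

play_rows(
  plan=[
    [-0.17, -0.02, -0.3, 0, 0, 0, 64],
    [0, 0, -0.9, 0, 0, 0, 64],
    [0, 0, -0.9, 0, 0, 0, 64],
    [0, 0, -0.9, 0, 0, 0, 64],
    [0, 0, -0.6, 0, 0, 0, 64],
    [0, 0, -0.3, 0, 0, 0, 64],
    [0, 0, 0, 0, 0, 0, 64],
    [0, 0, 0, 0, 0, 0, 34],
    [0, 0, 0, 0, 0, 0, 34],
    [0, 0, 0, 0, 0, 0, 34],
  ],
)

```text
clock: 24.55
tcp_pos: [470.2, -132.7, 5.6]
tcp_rot: [3.141, -0.001, 0.398]
contact_force: [-0.4, -0.2, 0.2]
gripper_width: 0.462
finger_force: 0.0
```

play_rows(
  plan=[
    [0, 0, 0, 0, 0, 0, 34],
    [0, 0, 0, 0, 0, 0, 34],
    [0, 0, 0, 0, 0, 0, 34],
  ],
)

```text
clock: 24.85
tcp_pos: [470.1, -132.6, 5.5]
tcp_rot: [3.141, -0.001, 0.398]
contact_force: [-1.1, 0.4, 6.3]
gripper_width: 0.416
finger_force: 20.0
```

play_rows(
  plan=[
    [0, 0, 0.9, 0, 0, 0, 34],
    [0, 0, 0.9, 0, 0, 0, 34],
    [0, 0, 0.9, 0, 0, 0, 34],
    [0, 0, 0.9, 0, 0, 0, 34],
    [0.5, 0.3, 0.5, 0, 0, 0, 34],
    [0.5, 0.3, 0.5, 0, 0, 0, 34],
    [0.5, 0.3, 0, 0, 0, 0, 34],
    [0.5, 0.3, 0, 0, 0, 0, 34],
    [0.5, 0.9, 0, 0, 0, 0, 34],
    [0.5, 0.9, 0, 0, 0, 0, 34],
  ],
)

```text
clock: 25.85
tcp_pos: [545.1, -56.8, 118.9]
tcp_rot: [-3.141, 0.001, 0.397]
contact_force: [-1.1, -0.3, -0.8]
gripper_width: 0.42
finger_force: 20.0
```

play_rows(
  plan=[
    [0, 0.9, 0, 0, 0, 0, 34],
    [0, 0.5, 0, 0, 0, 0, 34],
    [0, 0, 0, 0, 0, 0, 34],
    [0, 0, 0, 0, 0, 0, 34],
    [0, 0, 0, 0, 0, 0, 34],
  ],
)

```text
clock: 26.35
tcp_pos: [544.7, -23.4, 119.9]
tcp_rot: [3.142, 0.0, 0.397]
contact_force: [-0.2, -0.3, -1.6]
gripper_width: 0.42
finger_force: 20.0
```

Run:
```python
from fit import *
d=cam("wrist");s=env.state();print(s["tcp_pos"],s["clock"],s["gripper_width"])
np.savez("w9.npz",R=d["R"],t=d["t"],K=d["camera_matrix"],im=d["pixels"])
T=s["tcp_pos"];P=(601,-19)
print("shroud",solid(d,near(d,masks(d)["black"],P,28,36),[[(30,4),(30,48),(26,52)]],P))
im=d["pixels"][...,::-1].copy()
for c,r in(((0,255,0),ring(*P,48,30)),((255,255,255),ring(*P,4,30)),((0,255,0),ring(T[0],T[1],T[2]+16.5,20)),((255,255,255),ring(T[0],T[1],T[2]-5.5,20))): cv2.polylines(im,[proj(d,r).astype(int)],1,c)
cv2.imwrite("pics/w9.png",im)
```

```text
[544.76906538 -23.39188684 119.92191745] 26.4 0.41827941368185234
shroud (array([600.07394409, -19.50221252]), np.float64(0.09844020797227038))
```

View pics/w9.png

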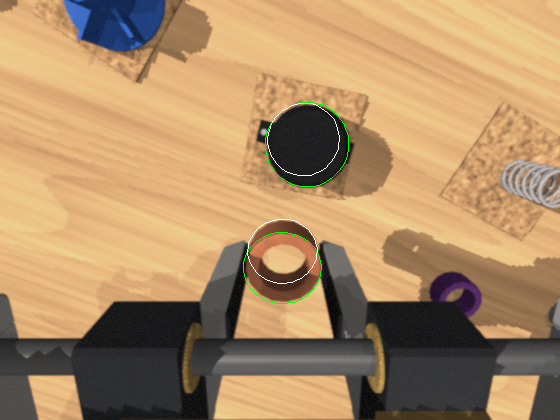

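The overlay matches: the shroud rim is at (307,145) and the held ring at (282,265), so the grasp is centred.

play_rows(
  plan=[
    [0.75, 0.06, 0, 0, 0, 0, 34],
    [0.75, 0.06, 0, 0, 0, 0, 34],
    [0.74, 0.05, -0.4, 0, 0, 0, 34],
    [0, 0, -0.8, 0, 0, 0, 34],
    [0, 0, -0.7, 0, 0, 0, 34],
    [0, 0, -0.4, 0, 0, 0, 34],
    [0, 0, 0, 0, 0, 0, 34],
    [0, 0, 0, 0, 0, 0, 34],
    [0, 0, 0, 0, 0, 0, 34],
  ],
)

```text
clock: 27.3
tcp_pos: [601.3, -18.5, 63.5]
tcp_rot: [3.141, -0.001, 0.398]
contact_force: [-0.3, 1.2, -0.7]
gripper_width: 0.421
finger_force: 20.0
```

play_rows(
  plan=[
    [-0.02, -0.02, -0.12, 0, 0, 0, 34],
    [0, 0, -0.06, 0, 0, 0, 34],
    [0, 0, -0.03, 0, 0, 0, 34],
    [0, 0, 0, 0, 0, 0, 34],
    [0, 0, 0, 0, 0, 0, 34],
    [0, 0, 0, 0, 0, 0, 34],
  ],
)

```text
clock: 27.9
tcp_pos: [600.4, -18.8, 57.5]
tcp_rot: [3.141, -0.0, 0.398]
contact_force: [-2.3, 0.5, 5.0]
gripper_width: 0.419
finger_force: 20.0
```

play_rows(
  plan=[
    [0, 0, 0, 0, 0, 0, 44],
    [0, 0, 0, 0, 0, 0, 60],
    [0, 0, 0, 0, 0, 0, 60],
    [0, 0, 0, 0, 0, 0, 60],
    [0, 0, 0.5, 0, 0, 0, 60],
    [0, 0, 0.9, 0, 0, 0, 60],
    [0, 0, 0.9, 0, 0, 0, 60],
    [0, 0, 0, 0, 0, 0, 60],
  ],
)

```text
clock: 28.7
tcp_pos: [601.8, -18.9, 118.6]
tcp_rot: [3.139, -0.005, 0.398]
contact_force: [-0.2, -0.4, 0.2]
gripper_width: 0.638
finger_force: 0.0
```

Run:
```python
from fit import *
w=load("w8.npz");print(back(w,(403,288),18),back(w,(404,285),18));w=load("w1.npz");print(back(w,(501,279),18))
print(env.state()["tcp_pos"])
```

```text
[ 452.32396589 -252.76656026] [ 455.16066133 -252.20336445]
[ 451.3844248 -252.7722131]
[601.81686136 -18.88550911 118.56820242]
```

play_rows(
  plan=[
    [-0.6, -0.93, 0, 0, 0, 0, 50],
    [-0.6, -0.93, 0, 0, 0, 0, 50],
    [-0.6, -0.93, 0, 0, 0, 0, 50],
    [-0.6, -0.93, 0, 0, 0, 0, 50],
    [-0.6, -0.93, 0, 0, 0, 0, 50],
    [-0.6, -0.93, 0, 0, 0, 0, 50],
    [-0.6, -0.93, 0, 0, 0, 0, 50],
    [-0.6, -0.93, 0, 0, 0, 0, 50],
    [-0.6, -0.93, -0.4, 0, 0, 0, 50],
    [-0.6, -0.93, -0.4, 0, 0, 0, 50],
  ],
)

```text
clock: 29.7
tcp_pos: [449.5, -252.1, 94.3]
tcp_rot: [3.141, -0.0, 0.398]
contact_force: [0.3, 0.3, 0.3]
gripper_width: 0.534
finger_force: 0.0
```

play_rows(
  plan=[
    [0, 0, 0, 0, 0, 0, 50],
    [0, 0, 0, 0, 0, 0, 50],
    [0, 0, 0, 0, 0, 0, 50],
    [0, 0, 0, 0, 0, 0, 50],
  ],
)

```text
clock: 30.1
tcp_pos: [450.8, -250.7, 94.9]
tcp_rot: [3.141, -0.0, 0.399]
contact_force: [0.1, 0.1, -1.1]
gripper_width: 0.531
finger_force: 0.0
```

Run:
```python
from fit import *
d=cam("wrist");s=env.state();print(s["tcp_pos"],s["clock"],s["gripper_width"])
np.savez("w10.npz",R=d["R"],t=d["t"],K=d["camera_matrix"],im=d["pixels"])
im=d["pixels"];h=cv2.cvtColor(im,cv2.COLOR_RGB2HSV)
p=(453,-252.5)
for z,r in((18,13),(18,7),(0,13)): q=proj(d,ring(*p,z,r));print(z,r,q.min(0).round(1),q.max(0).round(1))
c=proj(d,[[*p,18]])[0].round().astype(int);print(c)
print("col",[(r,tuple(map(int,im[r,c[0]-2:c[0]+3].mean(0)))) for r in range(c[1]-30,c[1]+28,2)])
print("row",[(k,tuple(map(int,im[c[1]-2:c[1]+3,k].mean(0)))) for k in range(c[0]-28,c[0]+28,2)])
```

```text
[ 450.80144564 -250.72832639   94.93107581] 30.15 0.534167990675992
18 13 [269.  197.3] [302.5 229.4]
18 7 [276.7 204.9] [294.8 222.2]
0 13 [269.8 191.8] [301.3 222.1]
[286 214]
col [(184, (219, 173, 120)), (186, (218, 172, 118)), (188, (219, 175, 120)), (190, (218, 170, 117)), (192, (219, 169, 117)), (194, (218, 168, 116)), (196, (213, 166, 114)), (198, (143, 102, 69)), (200, (105, 63, 43)), (202, (116, 68, 47)), (204, (170, 101, 70)), (206, (178, 105, 73)), (208, (169, 100, 69)), (210, (140, 92, 63)), (212, (121, 90, 62)), (214, (135, 103, 71)), (216, (136, 103, 70)), (218, (121, 90, 62)), (220, (77, 50, 34)), (222, (68, 40, 28)), (224, (83, 50, 34)), (226, (147, 87, 59)), (228, (181, 108, 75)), (230, (177, 106, 72)), (232, (191, 133, 92)), (234, (217, 171, 119)), (236, (220, 181, 124)), (238, (219, 180, 124)), (240, (219, 180, 124))]
row [(258, (218, 166, 116)), (260, (217, 167, 115)), (262, (215, 164, 114)), (264, (215, 164, 113)), (266, (216, 165, 114)), (268, (206, 158, 109)), (270, (196, 150, 103)), (272, (197, 151, 105)), (274, (173, 124, 84)), (276, (180, 106, 73)), (278, (181, 107, 74)), (280, (168, 99, 69)), (282, (137, 88, 61)), (284, (133, 99, 68)), (286, (133, 101, 71)), (288, (126, 96, 66)), (290, (119, 91, 62)), (292, (119, 91, 63)), (294, (120, 91, 63)), (296, (121, 91, 63)), (298, (130, 82, 56)), (300, (174, 104, 71)), (302, (176, 104, 72)), (304, (161, 96, 67)), (306, (135, 91, 63)), (308, (145, 111, 75)), (310, (146, 111, 76)), (312, (146, 111, 75))]
```

Run:
```python
from fit import *
d=load("w10.npz");im=d["pixels"]
h=cv2.cvtColor(im,cv2.COLOR_RGB2HSV).astype(int)
m=np.zeros(h.shape[:2],np.uint8);m[185:245,262:318]=((h[...,0]<13)&(abs(im[...,1].astype(float)/im[...,0]-.59)<.035))[185:245,262:318]
c=np.vstack([k for k in cv2.findContours(m,cv2.RETR_EXTERNAL,cv2.CHAIN_APPROX_NONE)[0] if cv2.contourArea(k)>15]);x=cv2.boundingRect(c);print(x)
f=cv2.fillConvexPoly(np.zeros_like(m),cv2.convexHull(c),1).astype(bool)
p,e=solid(d,f,[[(13,0),(13,18)]],(452,-253));print(p,e,back(d,(290,217.5),18))
```

```text
(275, 199, 31, 33)
[ 449.23291016 -257.67944336] 0.21077504725897922 [ 451.34802277 -256.78120133]<stdin>:4: RuntimeWarning: divide by zero encountered in divide
<stdin>:4: RuntimeWarning: invalid value encountered in divide
```

play_rows(
  plan=[
    [0, -0.24, -0.3, 0, 0, 0, 50],
    [0, 0, -0.9, 0, 0, 0, 50],
    [0, 0, -0.9, 0, 0, 0, 50],
    [0, 0, -0.8, 0, 0, 0, 50],
    [0, 0, -0.5, 0, 0, 0, 50],
    [0, 0, -0.25, 0, 0, 0, 50],
    [0, 0, 0, 0, 0, 0, 50],
    [0, 0, 0, 0, 0, 0, 50],
  ],
)

```text
clock: 30.95
tcp_pos: [450.7, -257.6, 4.1]
tcp_rot: [3.141, -0.001, 0.398]
contact_force: [-0.5, 0.2, 0.0]
gripper_width: 0.532
finger_force: 0.0
```

play_rows(
  plan=[
    [0, 0, 0, 0, 0, 0, 20],
    [0, 0, 0, 0, 0, 0, 20],
    [0, 0, 0, 0, 0, 0, 20],
    [0, 0, 0, 0, 0, 0, 20],
    [0, 0, 0, 0, 0, 0, 20],
    [0, 0, 0, 0, 0, 0, 20],
    [0, 0, 0, 0, 0, 0, 20],
  ],
)

```text
clock: 31.65
tcp_pos: [450.5, -257.4, 3.7]
tcp_rot: [3.141, -0.0, 0.398]
contact_force: [-0.6, 0.7, 5.6]
gripper_width: 0.268
finger_force: 20.0
```

play_rows(
  plan=[
    [0, 0, 0.6, 0, 0, 0, 20],
    [0, 0, 0.95, 0, 0, 0, 20],
    [0, 0, 0.95, 0, 0, 0, 20],
    [0, 0, 0.95, 0, 0, 0, 20],
    [0.32, 0.95, 0.5, 0, 0, 0, 20],
    [0.32, 0.95, 0.5, 0, 0, 0, 20],
    [0.32, 0.95, 0.5, 0, 0, 0, 20],
    [0.32, 0.95, 0, 0, 0, 0, 20],
    [0.32, 0.95, 0, 0, 0, 0, 20],
    [0.32, 0.95, 0, 0, 0, 0, 20],
  ],
)

```text
clock: 32.65
tcp_pos: [498.4, -113.8, 127.1]
tcp_rot: [-3.141, 0.0, 0.398]
contact_force: [1.3, 0.1, -2.1]
gripper_width: 0.27
finger_force: 20.0
```

play_rows(
  plan=[
    [0.32, 0.95, 0, 0, 0, 0, 20],
    [0.32, 0.95, 0, 0, 0, 0, 20],
    [0.32, 0.95, 0, 0, 0, 0, 20],
    [0.32, 0.95, 0, 0, 0, 0, 20],
    [0.32, 0.95, 0, 0, 0, 0, 20],
    [0.32, 0.95, 0, 0, 0, 0, 20],
    [0.32, 0.95, 0, 0, 0, 0, 20],
    [0.32, 0.95, 0, 0, 0, 0, 20],
    [0.32, 0.95, 0, 0, 0, 0, 20],
    [0.32, 0.95, 0, 0, 0, 0, 20],
  ],
)

```text
clock: 33.65
tcp_pos: [578.4, 123.7, 126.9]
tcp_rot: [-3.141, 0.001, 0.398]
contact_force: [-0.2, 0.3, 0.1]
gripper_width: 0.269
finger_force: 20.0
```

play_rows(
  plan=[
    [0.32, 0.95, 0, 0, 0, 0, 20],
    [0, 0, 0, 0, 0, 0, 20],
    [0, 0, 0, 0, 0, 0, 20],
    [0, 0, 0, 0, 0, 0, 20],
    [0, 0, 0, 0, 0, 0, 20],
    [0, 0, 0, 0, 0, 0, 20],
  ],
)

```text
clock: 34.25
tcp_pos: [586.3, 145.8, 127.3]
tcp_rot: [3.142, -0.0, 0.397]
contact_force: [0.4, 0.2, -1.4]
gripper_width: 0.272
finger_force: 20.0
```

Run:
```python
from fit import *
d=cam("wrist");s=env.state();print(s["tcp_pos"],s["clock"],s["gripper_width"])
np.savez("w11.npz",R=d["R"],t=d["t"],K=d["camera_matrix"],im=d["pixels"])
T=s["tcp_pos"];P=(644.5,156)
m=near(d,masks(d)["blue"],P,28,60);print("vane",solid(d,m,[[(a,b+4) for a,b in g] for g in VA],P))
im=d["pixels"][...,::-1].copy();q=proj(d,[[*P,56]])[0].astype(int);print(q)
for c,r in(((0,255,0),ring(*P,56,17)),((255,255,255),ring(*P,4,38)),((0,255,0),ring(T[0],T[1],T[2]+14.3,13)),((255,255,255),ring(T[0],T[1],T[2]-3.7,13))): cv2.polylines(im,[proj(d,r).astype(int)],1,c)
x0,y0=max(q[0]-130,0),max(q[1]-90,0)
cv2.imwrite("pics/w11.png",cv2.resize(im[y0:y0+290,150:430],None,fx=2,fy=2))
```

```text
[586.29649259 145.93623458 127.30488124] 34.3 0.26957908982642065
vane (array([641.62602806, 156.46156597]), np.float64(0.19395465994962213))
[300 140]
```

View pics/w11.png

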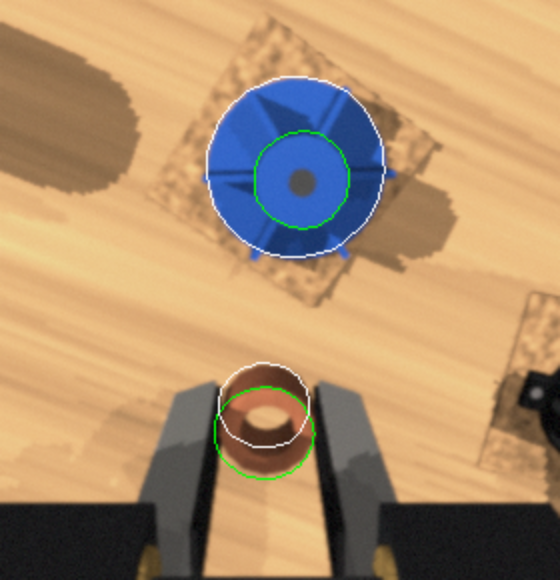

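The vane's bore at crop (302,183) agrees with the model, and the held narrow ring sits within about 1 mm of the TCP axis.

play_rows(
  plan=[
    [0.76, 0.13, 0, 0, 0, 0, 20],
    [0.76, 0.13, 0, 0, 0, 0, 20],
    [0.75, 0.13, -0.4, 0, 0, 0, 20],
    [0, 0, -0.8, 0, 0, 0, 20],
    [0, 0, -0.7, 0, 0, 0, 20],
    [0, 0, -0.5, 0, 0, 0, 20],
    [0, 0, 0, 0, 0, 0, 20],
    [0, 0, 0, 0, 0, 0, 20],
    [0, 0, 0, 0, 0, 0, 20],
    [0, 0, 0, 0, 0, 0, 20],
  ],
)

```text
clock: 35.3
tcp_pos: [643.5, 156.3, 68.2]
tcp_rot: [3.141, -0.002, 0.398]
contact_force: [0.4, -0.6, 0.5]
gripper_width: 0.268
finger_force: 20.0
```

play_rows(
  plan=[
    [0, -0.01, -0.15, 0, 0, 0, 20],
    [0, 0, -0.1, 0, 0, 0, 20],
    [0, 0, -0.05, 0, 0, 0, 20],
    [0, 0, -0.02, 0, 0, 0, 20],
    [0, 0, 0, 0, 0, 0, 20],
    [0, 0, 0, 0, 0, 0, 20],
    [0, 0, 0, 0, 0, 0, 20],
  ],
)

```text
clock: 36.0
tcp_pos: [643.1, 156.0, 59.8]
tcp_rot: [3.142, -0.0, 0.398]
contact_force: [-3.3, -0.9, 4.7]
gripper_width: 0.274
finger_force: 20.0
```

In contact with about 5 N upward. Releasing and backing off.

play_rows(
  plan=[
    [0, 0, 0, 0, 0, 0, 30],
    [0, 0, 0, 0, 0, 0, 50],
    [0, 0, 0, 0, 0, 0, 50],
    [0, 0, 0, 0, 0, 0, 50],
    [0, 0, 0.5, 0, 0, 0, 50],
    [0, 0, 0.9, 0, 0, 0, 50],
    [0, 0, 0.9, 0, 0, 0, 50],
    [-0.8, -0.8, 0.9, 0, 0, 0, 50],
    [-0.8, -0.8, 0.9, 0, 0, 0, 50],
    [-0.8, -0.8, 0.9, 0, 0, 0, 50],
  ],
)

```text
clock: 37.0
tcp_pos: [582.2, 95.3, 185.9]
tcp_rot: [3.141, -0.001, 0.398]
contact_force: [0.9, -1.0, 0.3]
gripper_width: 0.532
finger_force: 0.0
```

play_rows(
  plan=[
    [-0.8, -0.8, 0.5, 0, 0, 0, 50],
    [-0.8, -0.8, 0, 0, 0, 0, 50],
    [-0.8, -0.8, 0, 0, 0, 0, 50],
    [0, 0, 0, 0, 0, 0, 50],
    [0, 0, 0, 0, 0, 0, 50],
    [0, 0, 0, 0, 0, 0, 50],
    [0, 0, 0, 0, 0, 0, 50],
  ],
)

```text
clock: 37.7
tcp_pos: [523.5, 36.5, 196.7]
tcp_rot: [-3.142, 0.0, 0.399]
contact_force: [0.5, 0.4, 0.4]
gripper_width: 0.538
finger_force: 0.0
```

Run:
```python
from fit import *
d=cam("wrist");print(env.state()["tcp_pos"])
im=d["pixels"][...,::-1].copy()
for P,z,r in(((643.9,156),56,17),((643.9,156),74,13),((600.7,-19),52,26),((600.7,-19),74,20),((643.9,-200),52,15)): cv2.polylines(im,[proj(d,ring(*P,z,r)).astype(int)],1,(0,255,0))
cv2.imwrite("pics/fin.png",cv2.resize(im[:300],(800,429),interpolation=cv2.INTER_CUBIC))
```

```text
[523.35471983  36.45680683 196.52012204]
```

View pics/fin.png

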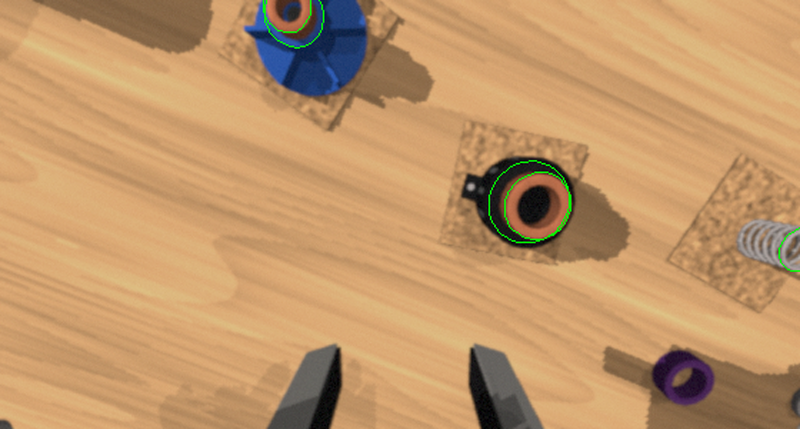

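The picture shows both bushings flat and centred, the narrow one at (290,10) on the vane and the wide one at (536,206) on the shroud. The spring is on the right pad at (770,240). Handing in.

```bash
python3 -c "
from cell import env
print(env.job_done())"
```

```text
the job is handed in; nothing more can be done
None
```

I've handed the job in, and no verdict came back. The shroud, vane and spring stand upright on the middle, left and right pads, each about centred. The wide bushing is on the shroud and the narrow one on the vane's hub; I never touched the spanner or the oil tin, and it took about 38 s on the robot's clock.

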